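# Clamp a notebook in the desk binding press

## Robot

A 6-joint arm with a two-finger parallel gripper is mounted at the origin on a cart in front of the work surface, level with it; the furniture and walls round the work are solid. World frame = base frame: x ahead of the robot, y to its left, z up, the work surface at z = 0. Lengths are in m, angles in rad, forces in N, time in s.
With the tool pointing down it reaches from about 0.375 to 0.9 m from the base axis. Payload 3.1 kg.
Tool frame: the origin (TCP) lies on the front face of the gripper's body, between the roots of the fingers; the fingertips stand 73 mm ahead of it and the grasp point (between the pads) lies 54 mm ahead of it (manip.tips_ahead is the distance from the TCP to the fingertips, in m); z points along the fingers, y is the line along which they close (so a half turn about z gives the same grasp; the last joint's range is limited). The gripper opens to 85 mm and grips with 20 to 120 N. Pads are 22 mm wide; open, the fingers measure 114 mm over their backs; the gripper's body (76 mm by 85 mm) begins 54 mm behind the grasp point. The pads swing forward as they close: fully open they stand 13 mm farther back than shut.
Start: joints at [-1.345, 0.527, 1.433, -0, 1.181, -0.178], TCP at [0.246, -0.575, 0.304] pointing down, gripper open.
Joint ranges: [-3.08, 3.08], [-0.75, 2.2], [0.22, 2.44], [-1.43, 4.57], [0, 2.65], [-2.85, 2.85]. Speed limits (rad/s): [2.79, 2.79, 3.14, 3.14, 3.14, 3.14].

## Interface

Orientations are given as a unit quaternion [x, y, z, w].
In Python, from station import sense, eyes, workorder, manip gives the robot as it stands.
- The arm moves only by the shell command python3 -m inch 'ROWS' [OPENING] [FORCE]. ROWS is JSON, a list of rows, each an object of numbers: "dx", "dy", "dz": the shift along the tool's x, y, z in cm; "wx", "wy", "wz": the turn, a rotation vector about the tool's x, y, z in degrees. In form: [{"dx": .., "dy": .., "dz": .., "wx": .., "wy": .., "wz": ..}, ...]. A call has 1 to 10 rows; each row shifts and turns the commanded pose from where the row before left it, along the tool's axes as they then stand; what a row does not reach is not made up. A row lasts 1/8 s, in which the tool goes at most 62.5 mm and 10.7 degrees, less where a joint would pass 70% of its speed; a pose out of reach is approached as far as the arm can. A call with a gripper value outside its range is refused whole. OPENING is the opening, from 0 (shut) to 1 (fully open), set as the call begins (- or left out, the last holds). The fingers move at their own pace and stop on an object; FORCE is the grip in N (left out, the last holds). Time passes only in rows, so rows that do not move let the fingers close. It gives the time, the measured TCP pose, the force, the opening and the grip force at its end, in the units of the state.
- sense(): the state, without advancing time (a new reading comes with each control period).
- eyes.snapshot(name): name is "scene" or "top" or "wrist"; returns the picture (420x560x3 uint8, red, green, blue); there is no depth.
- eyes.camera_params(name): a dict with "fx", "fy", "cx", "cy" (pixels), "D" ([k1, k2, p1, p2, k3] as OpenCV has them; the pictures are not rectified), "rvec" (rotation vector, rad) and "tvec" (3), from world to camera coordinates, as OpenCV has them. Camera axes: x right, y down, z forward; pixel columns grow to the right and rows downward; lengths in m; the calibration is good to about 2 mm. A picture is of the moment at which its call begins: read the wrist's pose just before it. camera_params takes no time and is no camera call; for the wrist camera it gives the pose at the moment of the call.
- workorder.sign_off(): hands the job in; it is judged then, once.
The state is a dict: "t": time; "q": joint angles; "qd": joint speeds; "tau": joint torques, N m; "tcp_pos": TCP position; "tool_rot": TCP orientation; "force": force on the tool from outside, world axes, zero at the start; "ft_torque": the same for the moment, N m; "finger_gap": opening from 0.0 (shut) to 1.0 (fully open); "gripper_force": force on a finger pad.
Only numpy, scipy, OpenCV 4.12 (cv2) and the standard library are available. Lean on these libraries where they do the work, as an engineer would, in place of code of your own. Each camera call takes 0.05 s, during which the arm holds its last target. There are 200 camera calls.

## Task

Push the notebook that lies in the mouth of the desk press straight back until its rear edge sits flush against the fence. Then take the press's crank by its free-spinning upright grip and revolve it clockwise (seen from above) to lower the foot, until the crank clearly stiffens and the foot holds the notebook firmly, but do not overtighten. Let go of the crank and leave the other things on the desk where they are.

Things in the scene. Friction and masses are not known exactly. Their poses are not given: they have to be found in the camera images.
- press: Grey desk press fixed to the desk. Origin on the desk under the crank's upright axis; x to its back, y to its left, z up; open front at -x. Bed 12 mm thick, x -135 to +60 mm, 300 mm wide. Two 16 mm posts at x 0, y +-130 mm carry a bridge 296 mm wide, 44 mm deep, 105 to 130 mm above the desk. The crank sits on the bridge; its hub and arm (below the grip) end 152 mm above the desk.
- fence_face (a point): Foot of the fence's front face at its middle, on the bed: 45 mm behind the crank axis (press x +45 mm), 12 mm above the desk. The fence is a low grey bar across the back of the bed, 224 mm wide, 30 mm high above the bed.
- grip_mid (a point): Middle of the crank's grip: an upright black sleeve, 20 mm in diameter, 50 mm long, that spins freely on its pin. This point stays 178 mm above the desk and circles the press's z axis at a radius of 50 mm.
- crank (a joint): Crank angle in rad: 0 with the arm towards the press's +x, growing clockwise seen from above; lowers the foot 3.8 mm a rad. The grip takes about 5 N along its circle while the foot moves freely; the crank stays where left. Once the foot bears, the effort rises steeply: 2 to 3 N more than running free is firm (30 N under the foot), 1 N more is loose, 5 N more overtight (65 N).
- foot: Flat dark plate under the bridge, 56 x 150 x 8 mm, sprung by stiff rubber; origin at the centre of the plate's underside. A grey pressing sole (50 x 144 mm, part of the foot) stands out below it by 4 to 9 mm, set differently each time, so neither this pose nor the crank angle tells where it touches: feel for it. The sole starts 23 to 42 mm above the notebook. From touch to overtight is under 1 rad.
- notebook: Purple notebook, 0.4 kg, lying on the bed with its long side across the mouth; 11 mm thick. Origin at the centre of its underside; own x along its 208 mm length (the press's y), own y towards the press's front. Front edge (wire-bound) 71 mm, rear edge 75 mm from the origin, so flush its origin is at press x -30 mm. It starts 25 to 40 mm short of the fence, up to 0.07 rad askew.
- sticky_notes: Three pads of sticky notes in a 75 x 77 x 12 mm stack on the desk left of the press; origin under its centre. Leave alone.
- stapler: Stapler, 150 x 34 x 42 mm, right of the press; origin under its centre. Leave alone.
- eraser: Eraser in its sleeve, 23 x 55 x 13 mm, beside the front of the press; origin under its centre. Leave alone.
- mug: White mug, 95 mm high, to the right of the press; origin under its centre. Leave alone.

How it is judged:
By the outcome, as a careful person would: the job done as asked, in the order asked, and still so for the second after the job is handed in, with the robot touching nothing.
It also fails if it takes over 72 s, if anything falls off the work surface, if the arm or the gripper's body presses on something with over 40 N, if the wrist force passes 120 N, or if a joint passes its speed limit or range.

## Working session

There is one attempt and no reset: what is moved stays moved. The work goes in short steps, Python scripts to look and compute and a shell command to move; the robot and the scene stay as the last step left them, time stands still between calls to the robot, and variables do not carry over. Pictures are saved under pics/ and viewed, at most 10 in all, crops included, and the job is handed in when it is done.

```bash
mkdir -p pics
cat > h.py <<'E'
import numpy as np, cv2
from station import sense, eyes, workorder, manip
from scipy.spatial.transform import Rotation as R
def snap(name,out,crop=None,s=1):
    im=eyes.snapshot(name)[:,:,::-1]
    if crop: im=im[crop[1]:crop[3],crop[0]:crop[2]]
    if s!=1: im=cv2.resize(im,None,fx=s,fy=s,interpolation=cv2.INTER_CUBIC)
    cv2.imwrite('pics/'+out,im)
def cam(n):
    p=eyes.camera_params(n); K=np.array([[p['fx'],0,p['cx']],[0,p['fy'],p['cy']],[0,0,1.]])
    return K,np.array(p['D'],float),np.array(p['rvec'],float),np.array(p['tvec'],float)
def ray(n,uv,z):
    K,D,r,t=cam(n); M=cv2.Rodrigues(r)[0]; c=-M.T@t
    u=cv2.undistortPoints(np.array([[uv]],float),K,D)[0,0]
    d=M.T@np.array([u[0],u[1],1]); return c+d*(z-c[2])/d[2]
def proj(n,P):
    K,D,r,t=cam(n); return cv2.projectPoints(np.array(P,float).reshape(-1,3),r,t,K,D)[0][:,0]
def st():
    s=sense(); print('t',round(s['t'],2),'tcp',np.round(s['tcp_pos'],4),'F',np.round(s['force'],1),'gap',round(s['finger_gap'],2)); 
    M=R.from_quat(s['tool_rot']).as_matrix(); print(np.round(M,3)); return s,M
E
python3 - <<'E'
from h import *
s,M=st(); print(s)
snap('top','top.png',None,1.4);snap('scene','scene.png',None,1.4)
for n in('top','scene'): 
    K,D,r,t=cam(n); print(n,-cv2.Rodrigues(r)[0].T@t,K[0,0])
E
```

```text
t 0.0 tcp [ 0.2455 -0.5742  0.3029] F [ 0.8  0.4 -1.1] gap 1.0
[[ 0.92   0.393 -0.001]
 [ 0.393 -0.92   0.002]
 [ 0.    -0.002 -1.   ]]
{'t': 0.0, 'q': array([-1.34550707e+00,  5.28484419e-01,  1.43391082e+00, -5.19321226e-05,
        1.18140119e+00, -1.78533029e-01]), 'qd': array([-9.31863200e-05,  1.04607837e-03,  1.37290665e-03, -1.20095145e-03,
        4.90802208e-05, -3.40279723e-04]), 'tau': array([ 1.14397491e-03, -4.42340362e+01, -1.78024757e+01, -2.37701415e-04,
        8.57245177e-03, -1.21282866e-05]), 'tcp_pos': array([ 0.24545451, -0.57416846,  0.30291952]), 'tool_rot': array([ 9.79682526e-01,  2.00551573e-01, -4.97624684e-05, -1.10102472e-03]), 'force': array([ 0.76102508,  0.36593625, -1.13517464]), 'ft_torque': array([-0.05218307,  0.05347238,  0.0203761 ]), 'gripper_force': 0.0, 'finger_gap': 1.0023164148851187}
top [0.47682557 0.0102913  1.34186532] 451.8855132617797
scene [-0.2376354   0.57113768  0.87202558] 533.25847454446
```

View pics/top.png

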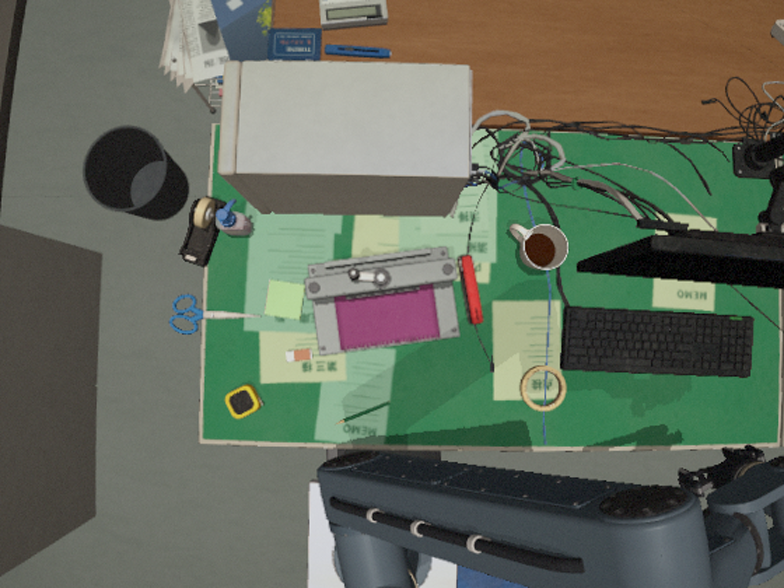

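View pics/scene.png

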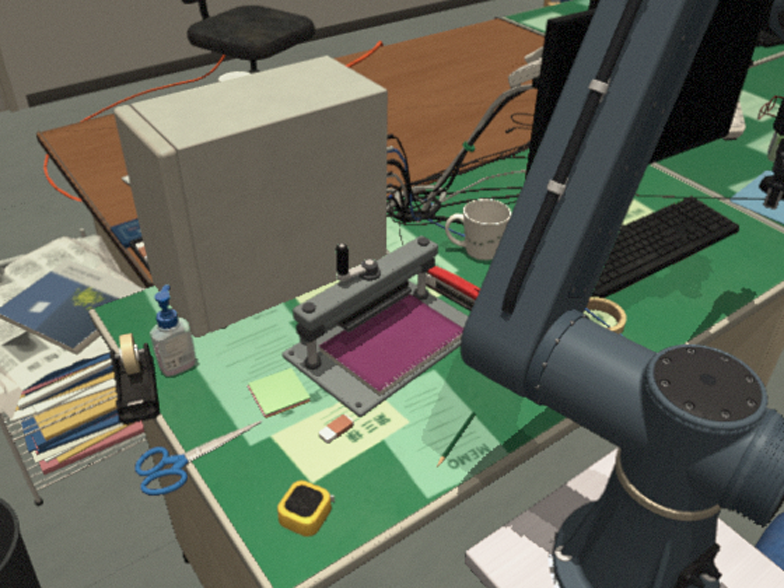

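The top picture shows the press at about (380, 300) of 784×588, with its crank arm pointing left. The PC case stands behind it, the stapler and mug are on the right, and the pads and eraser on the left. The scene picture agrees. Next is a closer crop.

Run:
```python
from h import *
snap('top','c1.png',(212,170,342,262),6)
```

```text
(no output)
```

View pics/c1.png

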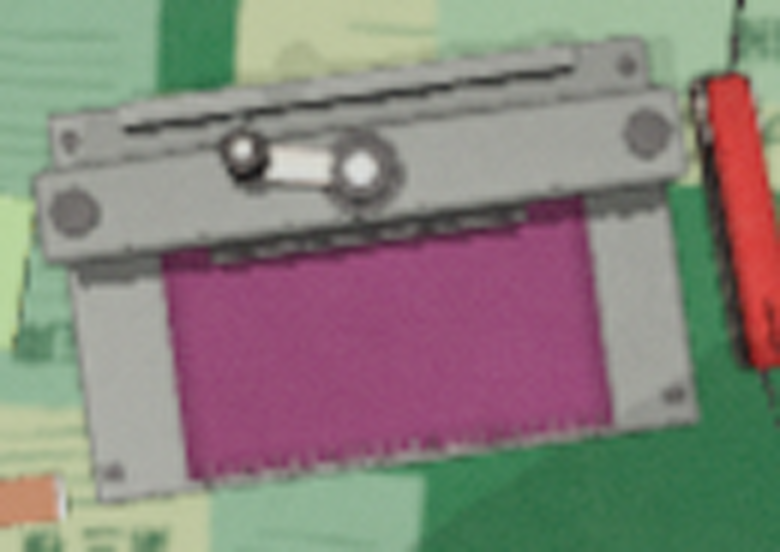

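The crop shows, in crop pixels, the bed corners at (98,502), (698,422), (48,117) and (645,38). The post caps are at (74,212) and (648,133), the hub at (361,170), the grip top at (246,155), and the notebook's front corners at (190,480) and (612,425).

Run:
```python
from h import *
from scipy.optimize import least_squares
c=lambda l: np.array(l,float)/6+[212-.4,170-.4]
uv=c([(98,502),(698,422),(48,117),(645,38),(74,212),(648,133)])
P=np.array([[-.135,.15,.012],[-.135,-.15,.012],[.06,.15,.012],[.06,-.15,.012],[0,.13,.132],[0,-.13,.132]])
def tf(p,P): return P@R.from_euler('z',p[2]).as_matrix().T+[p[0],p[1],0]
f=lambda p:(proj('top',tf(p,P))-uv).ravel()
r=least_squares(f,[.55,.1,.1]); p=r.x; print('press',p,np.degrees(p[2]),'res',np.round(r.fun,1))
# world -> press
def inv(w): return (np.array(w)-[p[0],p[1],0])@R.from_euler('z',p[2]).as_matrix()
for n,q,z in [('hub',(361,170),.16),('griptop',(246,152),.203),('nbFL',(190,480),.023),('nbFR',(612,425),.023),('nbL',(163,255),.023),('nbR',(585,200),.023)]:
    w=ray('top',c([q])[0],z); print(n,np.round(w,4),np.round(inv(w),4))
np.save('press.npy',p)
```

```text
press [0.57554355 0.0173341  0.15577719] 8.9253758032869 res [-0.4  0.7  0.6  0.4 -0.5 -0.6  0.3 -0.8 -0.1 -0.   0.1  0.3]
hub [0.5746 0.0174 0.16  ] [-0.0009  0.0002  0.16  ]
griptop [0.5776 0.0658 0.203 ] [0.0096 0.0475 0.203 ]
nbFL [0.4333 0.0978 0.023 ] [-0.128   0.1015  0.023 ]
nbFR [ 0.4644 -0.1066  0.023 ] [-0.129  -0.1052  0.023 ]
nbL [0.5423 0.1137 0.023 ] [-0.0179  0.1004  0.023 ]
nbR [ 0.5737 -0.0915  0.023 ] [-0.0187 -0.1072  0.023 ]
```

```bash
cat >> h.py <<'E'
p=np.load('press.npy'); Rp=R.from_euler('z',p[2]).as_matrix(); o=np.array([p[0],p[1],0])
def pw(P): return Rp@np.array(P,float)+o
def wp(W): return Rp.T@(np.array(W,float)-o)
def go(Pp):  # delta in tool axes (cm) from now to press-frame tcp
    s=sense(); M=R.from_quat(s['tool_rot']).as_matrix()
    print('t',round(s['t'],2),'tcp_press',np.round(wp(s['tcp_pos']),4),'F_press',np.round(Rp.T@s['force'],1),'gap',round(s['finger_gap'],2),'gf',round(s['gripper_force'],1),'toolx_deg_press',np.round(np.degrees(np.arctan2(*(Rp.T@M[:,0])[[1,0]])),1),'zz',np.round(M[:,2],3))
    print('d_cm',np.round(100*M.T@(pw(Pp)-s['tcp_pos']),2))
E
python3 - <<'E'
from h import *
print('tips',manip.tips_ahead)
print('case base top-view',ray('top',(270/1.4,214/1.4),0),ray('top',(450/1.4,216/1.4),0),'scene FL',ray('scene',(197/1.4,335/1.4),0))
# case height: front top edge: scene (180,150)/1.4 lies at x,y near FL
for z in (.2,.25,.3,.35,.4,.45): print(z,np.round(ray('scene',(180/1.4,155/1.4),z),3),np.round(ray('top',(235/1.4,174/1.4),z),3))
s=sense()
# after wz=+14.2 rotation
M=R.from_quat(s['tool_rot']).as_matrix()@R.from_rotvec([0,0,14.2],degrees=True).as_matrix()
print(100*M.T@(pw([-.170,-.002,.20])-s['tcp_pos']), 100*M.T@(pw([-.170,-.002,.303])-s['tcp_pos']))
E
```

```text
tips 0.0726
case base top-view [0.71909374 0.25945845 0.        ] [ 0.72309649 -0.12810363  0.        ] scene FL [0.74255258 0.26489751 0.        ]
0.2 [1.006 0.148 0.2  ] [0.757 0.291 0.2  ]
0.25 [0.913 0.179 0.25 ] [0.745 0.279 0.25 ]
0.3 [0.821 0.211 0.3  ] [0.733 0.266 0.3  ]
0.35 [0.728 0.242 0.35 ] [0.72  0.254 0.35 ]
0.4 [0.636 0.274 0.4  ] [0.708 0.242 0.4  ]
0.45 [0.543 0.305 0.45 ] [0.696 0.23  0.45 ]
[ 24.79428619 -53.10766966  10.40018733] [ 24.79325441 -53.12480228   0.10020163]
```

```bash
python3 -m inch '[{"wz":7.1},{"wz":7.1},{"dx":2.1,"dy":-4.4},{"dx":2.1,"dy":-4.4},{"dx":2.1,"dy":-4.4},{"dx":2.1,"dy":-4.4},{"dx":2.1,"dy":-4.4},{"dx":2.1,"dy":-4.4},{"dx":2.1,"dy":-4.4},{"dx":2.1,"dy":-4.4}]' 0 30; python3 -m inch '[{"dx":2.1,"dy":-4.4},{"dx":2.1,"dy":-4.4},{"dx":2.1,"dy":-4.4,"dz":2},{"dx":1.7,"dy":-4.7,"dz":4},{"dz":4},{}]'; python3 -c "
from h import *
go([-.172,-.002,.078])"
```

```text
t 0.15 tcp_press [-0.4179 -0.5333  0.3031] F_press [ 0.1 -1.  -0.7] gap 1.01 gf 0.0 toolx_deg_press 14.2 zz [-0.     0.002 -1.   ]
d_cm [ 36.87 -45.43  22.6 ]invalid input at $[0]: expected keys dx, dy, dz, wx, wy, wz
invalid input at $[0]: expected keys dx, dy, dz, wx, wy, wz
```

```bash
python3 -m inch '[{"dx":0,"dy":0,"dz":0,"wx":0,"wy":0,"wz":7.1},{"dx":0,"dy":0,"dz":0,"wx":0,"wy":0,"wz":7.1},{"dx":2.1,"dy":-4.4,"dz":0,"wx":0,"wy":0,"wz":0},{"dx":2.1,"dy":-4.4,"dz":0,"wx":0,"wy":0,"wz":0},{"dx":2.1,"dy":-4.4,"dz":0,"wx":0,"wy":0,"wz":0},{"dx":2.1,"dy":-4.4,"dz":0,"wx":0,"wy":0,"wz":0},{"dx":2.1,"dy":-4.4,"dz":0,"wx":0,"wy":0,"wz":0},{"dx":2.1,"dy":-4.4,"dz":0,"wx":0,"wy":0,"wz":0},{"dx":2.1,"dy":-4.4,"dz":0,"wx":0,"wy":0,"wz":0},{"dx":2.1,"dy":-4.4,"dz":0,"wx":0,"wy":0,"wz":0}]' 0 30; python3 -m inch '[{"dx":2.1,"dy":-4.4,"dz":0,"wx":0,"wy":0,"wz":0},{"dx":2.1,"dy":-4.4,"dz":0,"wx":0,"wy":0,"wz":0},{"dx":2.1,"dy":-4.4,"dz":2,"wx":0,"wy":0,"wz":0},{"dx":1.7,"dy":-4.7,"dz":4,"wx":0,"wy":0,"wz":0},{"dx":0,"dy":0,"dz":4,"wx":0,"wy":0,"wz":0},{"dx":0,"dy":0,"dz":0,"wx":0,"wy":0,"wz":0}]'; python3 -c "
from h import *
go([-.172,-.002,.078])"
```

```text
t: 1.4
tcp_pos: [0.357, -0.1994, 0.3039]
tool_rot: [0.997, 0.078, 0.0, 0.0]
force: [0.3, -0.5, 1.2]
finger_gap: 0.004
gripper_force: 0.0
t: 2.15
tcp_pos: [0.4064, -0.0117, 0.203]
tool_rot: [0.997, 0.079, -0.003, -0.001]
force: [0.0, 0.3, 0.3]
finger_gap: 0.001
gripper_force: 0.0
t 2.15 tcp_press [-0.1716 -0.0025  0.203 ] F_press [0.1 0.3 0.3] gap 0.0 gf 0.0 toolx_deg_press 0.1 zz [-0.007  0.002 -1.   ]
d_cm [ 4.00e-02 -1.00e-02  1.25e+01]
```

```bash
python3 -m inch '[{"dx":0,"dy":0,"dz":4,"wx":0,"wy":0,"wz":0},{"dx":0,"dy":0,"dz":4,"wx":0,"wy":0,"wz":0},{"dx":0,"dy":0,"dz":2.4,"wx":0,"wy":0,"wz":0},{"dx":0,"dy":0,"dz":1,"wx":0,"wy":0,"wz":0},{"dx":0,"dy":0,"dz":0.5,"wx":0,"wy":0,"wz":0},{"dx":0,"dy":0,"dz":0.5,"wx":0,"wy":0,"wz":0},{"dx":0,"dy":0,"dz":0,"wx":0,"wy":0,"wz":0}]'; python3 -c "
from h import *
go([-.172,-.002,.090])
snap('scene','s2.png',(200,200,360,320),5)"
```

```text
t: 3.02
tcp_pos: [0.4082, -0.0129, 0.0813]
tool_rot: [0.997, 0.078, 0.0, 0.0]
force: [-0.5, 0.1, 1.5]
finger_gap: -0.003
gripper_force: 0.0
t 3.02 tcp_press [-0.17   -0.0039  0.0813] F_press [-0.4  0.2  1.5] gap -0.0 gf 0.0 toolx_deg_press 0.0 zz [ 0.001 -0.    -1.   ]
d_cm [-0.19 -0.19 -0.87]
```

View pics/s2.png

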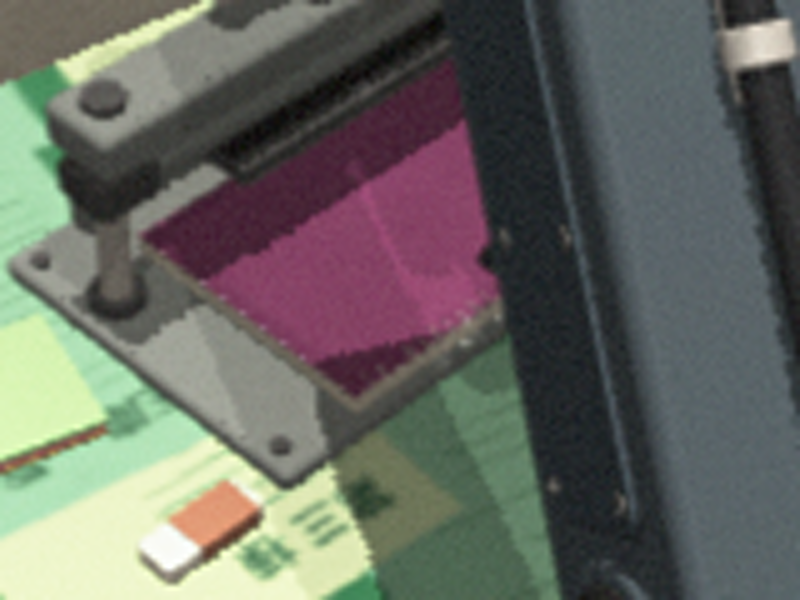

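The arm blocks the scene view, but no desk contact at TCP 81 mm confirms the shut tips are 73 mm ahead. I'll raise 7.5 mm and push.

```bash
python3 -m inch '[{"dx":0,"dy":-0.1,"dz":-0.8,"wx":0,"wy":0,"wz":0},{"dx":0.7,"dy":0,"dz":0,"wx":0,"wy":0,"wz":0},{"dx":0.7,"dy":0,"dz":0,"wx":0,"wy":0,"wz":0},{"dx":0.7,"dy":0,"dz":0,"wx":0,"wy":0,"wz":0},{"dx":0.7,"dy":0,"dz":0,"wx":0,"wy":0,"wz":0},{"dx":0.7,"dy":0,"dz":0,"wx":0,"wy":0,"wz":0},{"dx":0.7,"dy":0,"dz":0,"wx":0,"wy":0,"wz":0},{"dx":0.5,"dy":0,"dz":0,"wx":0,"wy":0,"wz":0},{"dx":0,"dy":0,"dz":0,"wx":0,"wy":0,"wz":0}]'; python3 -c "
from h import *
go([-.112,-.002,.089])
K=cam('wrist'); snap('top','c2.png',(212,170,342,262),6)"
```

```text
t: 4.2
tcp_pos: [0.4553, -0.0046, 0.0888]
tool_rot: [0.997, 0.078, 0.001, 0.0]
force: [-0.4, -1.1, -0.0]
finger_gap: 0.001
gripper_force: 0.0
t 4.2 tcp_press [-0.1222 -0.003   0.0888] F_press [-0.6 -1.  -0. ] gap 0.0 gf 0.0 toolx_deg_press 0.0 zz [ 0.002 -0.    -1.   ]
d_cm [ 1.02 -0.1  -0.02]
```

View pics/c2.png

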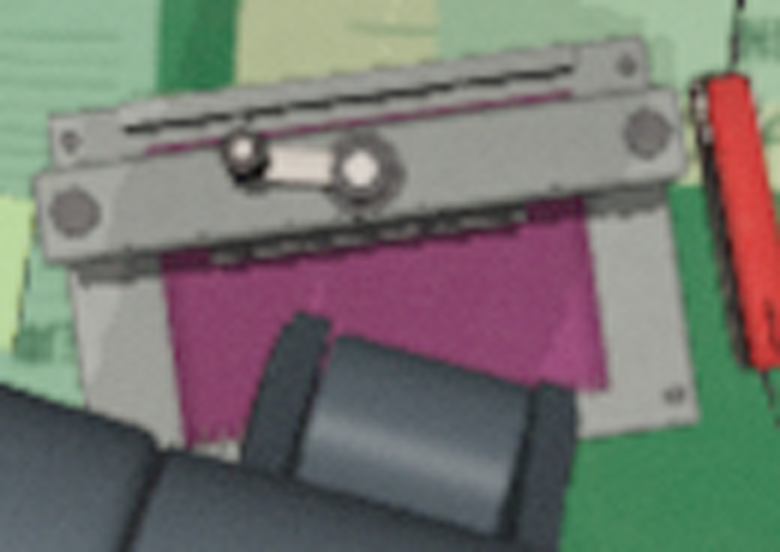

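The notebook follows squarely, with its front corners now at crop (186,443) and (608,388). A purple strip is visible behind the bridge, about 10 mm short of the fence.

```bash
python3 -m inch '[{"dx":0.4,"dy":0,"dz":0,"wx":0,"wy":0,"wz":0},{"dx":0.4,"dy":0,"dz":0,"wx":0,"wy":0,"wz":0},{"dx":0,"dy":0,"dz":0,"wx":0,"wy":0,"wz":0}]' | head -4; for i in 1 2; do python3 -m inch '[{"dx":0.1,"dy":0,"dz":0,"wx":0,"wy":0,"wz":0},{"dx":0,"dy":0,"dz":0,"wx":0,"wy":0,"wz":0}]' | grep force:; done; python3 -c "
from h import *
go([-.112,-.002,.089])"
```

```text
t: 4.62
tcp_pos: [0.4625, -0.0032, 0.0889]
tool_rot: [0.997, 0.078, 0.0, 0.0]
force: [-1.9, -0.5, 0.7]
force: [-2.0, -0.2, 1.0]
gripper_force: 1.2
force: [-2.2, 0.2, 0.7]
gripper_force: 1.3
t 5.12 tcp_press [-0.1134 -0.0027  0.0888] F_press [-2.2  0.5  0.7] gap 0.0 gf 1.3 toolx_deg_press 0.0 zz [-0.  0. -1.]
d_cm [ 0.14 -0.07 -0.02]
```

```bash
for i in 1; do python3 -m inch '[{"dx":0.1,"dy":0,"dz":0,"wx":0,"wy":0,"wz":0},{"dx":0,"dy":0,"dz":0,"wx":0,"wy":0,"wz":0}]' | grep -E "^(tcp|force)"; python3 -m inch '[{"dx":0.1,"dy":0,"dz":0,"wx":0,"wy":0,"wz":0},{"dx":0,"dy":0,"dz":0,"wx":0,"wy":0,"wz":0}]' | grep -E "^(tcp|force)";  python3 -m inch '[{"dx":0.1,"dy":0,"dz":0,"wx":0,"wy":0,"wz":0},{"dx":0,"dy":0,"dz":0,"wx":0,"wy":0,"wz":0}]' | grep -E "^(tcp|force)"; done
```

```text
tcp_pos: [0.4649, -0.0028, 0.0888]
force: [-3.0, -0.3, 2.3]
tcp_pos: [0.4651, -0.0027, 0.0888]
force: [-5.4, -2.4, 2.1]
tcp_pos: [0.4652, -0.0026, 0.0888]
force: [-5.8, -4.0, 3.1]
```

```bash
python3 -m inch '[{"dx":0.15,"dy":0,"dz":0,"wx":0,"wy":0,"wz":0},{"dx":0.15,"dy":0,"dz":0,"wx":0,"wy":0,"wz":0},{"dx":0,"dy":0,"dz":0,"wx":0,"wy":0,"wz":0}]' | grep -E "^(tcp|force)"; python3 -c "
from h import *
go([-.150,-.002,.089])
snap('top','c3.png',(212,170,342,262),6)"
```

```text
tcp_pos: [0.4657, -0.0022, 0.0887]
force: [-10.5, -7.7, 6.6]
t 6.25 tcp_press [-0.1116 -0.0022  0.0887] F_press [-11.5  -6.    6.6] gap 0.0 gf 6.1 toolx_deg_press 0.1 zz [-0.011  0.001 -1.   ]
d_cm [-3.84 -0.03  0.01]
```

View pics/c3.png

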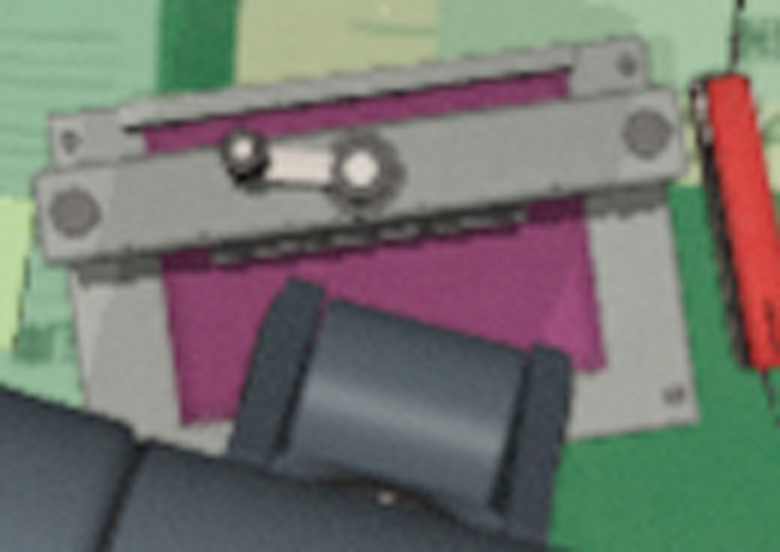

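The notebook's rear edge now meets the fence's dark line along its whole width, from (145,130) to (570,75). I'll back off and rise, then go over the grip.

```bash
python3 -m inch '[{"dx":-1.5,"dy":0,"dz":0,"wx":0,"wy":0,"wz":0},{"dx":-2.5,"dy":0,"dz":0,"wx":0,"wy":0,"wz":0},{"dx":0,"dy":0,"dz":-5,"wx":0,"wy":0,"wz":0},{"dx":0,"dy":0,"dz":-6,"wx":0,"wy":0,"wz":0},{"dx":0,"dy":0,"dz":-6,"wx":0,"wy":0,"wz":0},{"dx":0,"dy":0,"dz":-6,"wx":0,"wy":0,"wz":0},{"dx":4,"dy":0,"dz":0,"wx":0,"wy":0,"wz":0},{"dx":4,"dy":-1.2,"dz":0,"wx":0,"wy":0,"wz":0},{"dx":0,"dy":0,"dz":0,"wx":0,"wy":0,"wz":0}]' 0.7 40| grep -E "^(tcp|force)"; python3 -c "
from h import *
go([.010,.049,.232])
snap('wrist','w1.png',None,1.4)
C=cam('wrist');print(-cv2.Rodrigues(C[2])[0].T@C[3])
print(proj('wrist',[pw([.01,.049,.203]),pw([.01,.049,.153]),pw([0,0,.152])])*1.4)"
```

```text
tcp_pos: [0.5108, 0.0166, 0.3196]
force: [-0.0, 0.0, -0.1]
t 7.42 tcp_press [-0.064   0.0093  0.3196] F_press [-0.   0.  -0.1] gap 0.7 gf 0.0 toolx_deg_press 0.1 zz [ 0.007 -0.    -1.   ]
d_cm [ 7.35 -3.97  8.8 ]
[0.58169347 0.02852385 0.38915949]
[[274.91235054 134.14144279]
 [298.24097141 135.47631425]
 [407.11094448 158.46599597]]
```

View pics/w1.png

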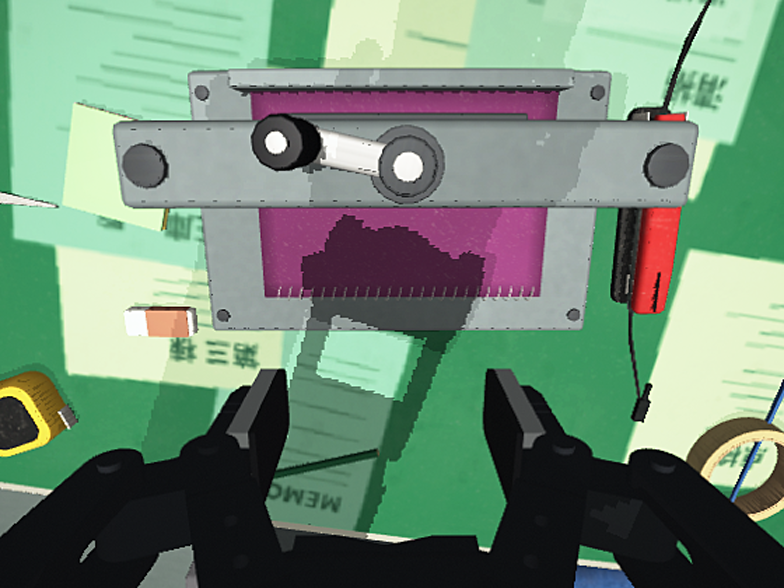

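The wrist picture shows the grip top at (275,143) and the hub at (407,166). The notebook lies flush and parallel along the fence, with its rear edge at row 92. I'll refine the crank axis and angle from this view.

Run:
```python
from h import *
for n,q,z in (('grip',(275,143),.203),('hub',(407,166),.155),('postL',(145,166),.132),('postR',(667,165),.132)):
    print(n,np.round(wp(ray('wrist',np.array(q)/1.4,z)),4))
go([.009,.049,.232])
```

```text
grip [0.007  0.0491 0.203 ]
hub [-3.20e-03  1.00e-04  1.55e-01]
postL [-0.0041  0.1297  0.132 ]
postR [-0.0031 -0.1308  0.132 ]
t 7.47 tcp_press [-0.0661  0.0094  0.3189] F_press [-0.1 -0.2 -0.2] gap 0.7 gf 0.0 toolx_deg_press 0.1 zz [ 0.003 -0.    -1.   ]
d_cm [ 7.49 -3.95  8.71]
```

```bash
python3 -m inch '[{"dx":3.7,"dy":-2,"dz":0,"wx":0,"wy":0,"wz":0},{"dx":3.7,"dy":-2,"dz":0,"wx":0,"wy":0,"wz":0},{"dx":0,"dy":0,"dz":3,"wx":0,"wy":0,"wz":0},{"dx":0,"dy":0,"dz":3,"wx":0,"wy":0,"wz":0},{"dx":0,"dy":0,"dz":2.5,"wx":0,"wy":0,"wz":0},{"dx":0,"dy":0,"dz":0,"wx":0,"wy":0,"wz":0}]' 0.7 40| grep -E "^(tcp|force)"; python3 -c "
from h import *
go([.0085,.049,.232])"; python3 -m inch '[{"dx":0,"dy":0,"dz":0,"wx":0,"wy":0,"wz":0},{"dx":0,"dy":0,"dz":0,"wx":0,"wy":0,"wz":0},{"dx":0,"dy":0,"dz":0,"wx":0,"wy":0,"wz":0},{"dx":0,"dy":0,"dz":0,"wx":0,"wy":0,"wz":0}]' 0 40;python3 -c "
from h import *
go([.0085,.049,.232])"
```

```text
tcp_pos: [0.5725, 0.0668, 0.2318]
force: [0.1, -0.1, 0.3]
t 8.22 tcp_press [0.0046 0.0493 0.2318] F_press [ 0.1 -0.1  0.3] gap 0.7 gf 0.0 toolx_deg_press -0.0 zz [-0.005  0.    -1.   ]
d_cm [ 0.39  0.03 -0.02]
t: 8.72
tcp_pos: [0.5753, 0.0662, 0.2354]
tool_rot: [0.997, 0.078, 0.001, 0.001]
force: [-1.6, -4.2, 6.0]
finger_gap: 0.219
gripper_force: 39.2
t 8.72 tcp_press [0.0073 0.0483 0.2354] F_press [-2.2 -3.9  6. ] gap 0.22 gf 39.2 toolx_deg_press 0.0 zz [ 0.003 -0.002 -1.   ]
d_cm [ 0.12 -0.07  0.34]
```

```bash
cat > f.py <<'E'
from h import *
s=sense(); q=wp(s['tcp_pos']); F=Rp.T@s['force']; a=np.arctan2(q[1],q[0]+.0015); t=np.array([np.sin(a),-np.cos(a)]); r=np.array([np.cos(a),np.sin(a)])
print('t %.2f phi %.1f rad_mm %.1f z %.4f resist %.1f radial %.1f Fz %.1f gap %.2f'%(s['t'],np.degrees(a),1e3*np.hypot(q[0]+.0015,q[1]),q[2],-F[:2]@t,F[:2]@r,F[2],s['finger_gap']))
E
python3 f.py; python3 -m inch '[{"dx":0.99,"dy":0.32,"dz":-0.2,"wx":0,"wy":0,"wz":0},{"dx":0.905,"dy":0.52,"dz":0,"wx":0,"wy":0,"wz":0},{"dx":0.78,"dy":0.70,"dz":0,"wx":0,"wy":0,"wz":0}]' >/dev/null; python3 f.py;  python3 -m inch '[{"dx":0.61,"dy":0.85,"dz":0,"wx":0,"wy":0,"wz":0},{"dx":0.425,"dy":0.955,"dz":0,"wx":0,"wy":0,"wz":0}]' >/dev/null; python3 f.py
```

```text
t 8.72 phi 79.6 rad_mm 49.1 z 0.2354 resist 1.5 radial -4.2 Fz 6.0 gap 0.22
t 9.10 phi 46.5 rad_mm 48.4 z 0.2355 resist 4.4 radial -2.0 Fz 3.1 gap 0.22
t 9.35 phi 19.8 rad_mm 48.2 z 0.2355 resist 4.0 radial -1.3 Fz 0.4 gap 0.22
```

```bash
python3 -m inch '[{"dx":0.22,"dy":1.02,"dz":0,"wx":0,"wy":0,"wz":0},{"dx":0,"dy":1.045,"dz":0,"wx":0,"wy":0,"wz":0},{"dx":-0.22,"dy":1.02,"dz":0,"wx":0,"wy":0,"wz":0},{"dx":-0.425,"dy":0.955,"dz":0,"wx":0,"wy":0,"wz":0},{"dx":-0.61,"dy":0.85,"dz":0,"wx":0,"wy":0,"wz":0}]' >/dev/null; python3 f.py;  python3 -m inch '[{"dx":-0.78,"dy":0.70,"dz":0,"wx":0,"wy":0,"wz":0},{"dx":-0.905,"dy":0.52,"dz":0,"wx":0,"wy":0,"wz":0},{"dx":-0.99,"dy":0.32,"dz":0,"wx":0,"wy":0,"wz":0},{"dx":-1.04,"dy":0.11,"dz":0,"wx":0,"wy":0,"wz":0},{"dx":-1.04,"dy":-0.11,"dz":0,"wx":0,"wy":0,"wz":0}]' >/dev/null; python3 f.py; python3 -m inch '[{"dx":-0.99,"dy":-0.32,"dz":0,"wx":0,"wy":0,"wz":0},{"dx":-0.905,"dy":-0.52,"dz":0,"wx":0,"wy":0,"wz":0},{"dx":-0.78,"dy":-0.70,"dz":0,"wx":0,"wy":0,"wz":0},{"dx":-0.61,"dy":-0.85,"dz":0,"wx":0,"wy":0,"wz":0},{"dx":-0.425,"dy":-0.955,"dz":0,"wx":0,"wy":0,"wz":0}]' >/dev/null; python3 f.py
```

```text
t 9.97 phi -44.0 rad_mm 49.2 z 0.2357 resist 5.4 radial 0.3 Fz -5.6 gap 0.22
t 10.60 phi -105.0 rad_mm 51.1 z 0.2357 resist 4.8 radial -0.1 Fz -10.3 gap 0.22
t 11.22 phi -163.8 rad_mm 51.9 z 0.2358 resist 5.0 radial -5.4 Fz -13.8 gap 0.22
```

```bash
python3 -m inch '[{"dx":-0.22,"dy":-1.02,"dz":0.1,"wx":0,"wy":0,"wz":0},{"dx":0,"dy":-1.045,"dz":0.1,"wx":0,"wy":0,"wz":0},{"dx":0.22,"dy":-1.02,"dz":0.1,"wx":0,"wy":0,"wz":0}]' >/dev/null; python3 f.py; python3 -c "
from h import *
go([0,0,.2])";  python3 -m inch '[{"dx":0.425,"dy":-0.955,"dz":0.1,"wx":0,"wy":0,"wz":0},{"dx":0.61,"dy":-0.85,"dz":0.1,"wx":0,"wy":0,"wz":0},{"dx":0.78,"dy":-0.70,"dz":0.1,"wx":0,"wy":0,"wz":0},{"dx":0.905,"dy":-0.52,"dz":0,"wx":0,"wy":0,"wz":0}]' >/dev/null; python3 f.py
```

```text
t 11.60 phi 162.1 rad_mm 51.6 z 0.2353 resist 3.6 radial -1.5 Fz 11.2 gap 0.22
t 11.6 tcp_press [-0.0506  0.0159  0.2353] F_press [ 0.4 -3.9 11.2] gap 0.22 gf 41.4 toolx_deg_press 0.1 zz [ 0.003 -0.002 -1.   ]
d_cm [5.05 1.58 3.55]
t 12.10 phi 114.5 rad_mm 50.5 z 0.2351 resist 4.0 radial -3.5 Fz 19.8 gap 0.22
```

```bash
cat >> f.py <<'E'
import sys; sys.exit(int(-F[:2]@t>6.0))
E
python3 -m inch '[{"dx":0.99,"dy":-0.32,"dz":-0.12,"wx":0,"wy":0,"wz":0}]' >/dev/null; python3 f.py && python3 -m inch '[{"dx":1.04,"dy":-0.11,"dz":-0.12,"wx":0,"wy":0,"wz":0}]' >/dev/null && python3 f.py && python3 -m inch '[{"dx":1.04,"dy":0.11,"dz":0,"wx":0,"wy":0,"wz":0}]' >/dev/null && python3 f.py && python3 -m inch '[{"dx":0.99,"dy":0.32,"dz":0,"wx":0,"wy":0,"wz":0}]' >/dev/null && python3 f.py && python3 -m inch '[{"dx":0.905,"dy":0.52,"dz":0,"wx":0,"wy":0,"wz":0}]' >/dev/null && python3 f.py && python3 -m inch '[{"dx":0.78,"dy":0.70,"dz":0,"wx":0,"wy":0,"wz":0}]' >/dev/null && python3 f.py
```

```text
t 12.22 phi 103.6 rad_mm 50.2 z 0.2353 resist 4.8 radial -8.3 Fz 11.5 gap 0.22
t 12.35 phi 93.1 rad_mm 49.8 z 0.2353 resist 5.4 radial -9.2 Fz 6.9 gap 0.22
t 12.47 phi 81.7 rad_mm 49.4 z 0.2353 resist 5.0 radial -7.4 Fz 12.9 gap 0.22
t 12.60 phi 70.2 rad_mm 49.1 z 0.2352 resist 4.3 radial -6.8 Fz 13.3 gap 0.22
t 12.72 phi 58.6 rad_mm 48.8 z 0.2353 resist 5.3 radial -6.5 Fz 13.2 gap 0.22
t 12.85 phi 46.7 rad_mm 48.5 z 0.2353 resist 4.6 radial -3.5 Fz 12.0 gap 0.22
```

```bash
python3 -m inch '[{"dx":0.61,"dy":0.85,"dz":-0.1,"wx":0,"wy":0,"wz":0}]' >/dev/null; python3 f.py && python3 -m inch '[{"dx":0.425,"dy":0.955,"dz":0,"wx":0,"wy":0,"wz":0}]' >/dev/null && python3 f.py && python3 -m inch '[{"dx":0.22,"dy":1.02,"dz":0,"wx":0,"wy":0,"wz":0}]' >/dev/null && python3 f.py && python3 -m inch '[{"dx":0,"dy":1.045,"dz":0,"wx":0,"wy":0,"wz":0}]' >/dev/null && python3 f.py && python3 -m inch '[{"dx":-0.22,"dy":1.02,"dz":0,"wx":0,"wy":0,"wz":0}]' >/dev/null && python3 f.py && python3 -m inch '[{"dx":-0.425,"dy":0.955,"dz":0,"wx":0,"wy":0,"wz":0}]' >/dev/null && python3 f.py
```

```text
t 12.97 phi 35.1 rad_mm 48.2 z 0.2355 resist 4.9 radial -0.2 Fz 5.3 gap 0.22
t 13.10 phi 22.8 rad_mm 48.1 z 0.2354 resist 5.2 radial 0.8 Fz 6.9 gap 0.23
t 13.22 phi 10.3 rad_mm 48.1 z 0.2355 resist 5.4 radial 0.8 Fz 4.8 gap 0.22
t 13.35 phi -2.3 rad_mm 48.1 z 0.2355 resist 4.6 radial 2.3 Fz 4.1 gap 0.22
t 13.47 phi -15.0 rad_mm 48.3 z 0.2355 resist 4.6 radial 3.1 Fz 2.4 gap 0.22
t 13.60 phi -27.7 rad_mm 48.5 z 0.2355 resist 4.4 radial 2.6 Fz 2.0 gap 0.22
```

```bash
python3 -m inch '[{"dx":-0.61,"dy":0.85,"dz":0,"wx":0,"wy":0,"wz":0}]' >/dev/null; python3 f.py && python3 -m inch '[{"dx":-0.78,"dy":0.70,"dz":0,"wx":0,"wy":0,"wz":0}]' >/dev/null && python3 f.py && python3 -m inch '[{"dx":-0.905,"dy":0.52,"dz":0,"wx":0,"wy":0,"wz":0}]' >/dev/null && python3 f.py && python3 -m inch '[{"dx":-0.99,"dy":0.32,"dz":0,"wx":0,"wy":0,"wz":0}]' >/dev/null && python3 f.py && python3 -m inch '[{"dx":-1.04,"dy":0.11,"dz":0,"wx":0,"wy":0,"wz":0}]' >/dev/null && python3 f.py && python3 -m inch '[{"dx":-1.04,"dy":-0.11,"dz":0,"wx":0,"wy":0,"wz":0}]' >/dev/null && python3 f.py
```

```text
t 13.72 phi -40.3 rad_mm 48.8 z 0.2355 resist 5.1 radial 3.4 Fz 1.4 gap 0.23
t 13.85 phi -52.8 rad_mm 49.2 z 0.2356 resist 4.8 radial 4.4 Fz 1.1 gap 0.22
t 13.97 phi -65.2 rad_mm 49.6 z 0.2356 resist 4.6 radial 4.2 Fz 0.5 gap 0.22
t 14.10 phi -77.5 rad_mm 50.0 z 0.2355 resist 5.1 radial 3.6 Fz -0.7 gap 0.22
t 14.22 phi -89.7 rad_mm 50.4 z 0.2356 resist 5.1 radial 4.2 Fz 1.0 gap 0.22
t 14.35 phi -101.9 rad_mm 50.8 z 0.2355 resist 5.5 radial 4.8 Fz 1.2 gap 0.22
```

```bash
python3 -m inch '[{"dx":-0.99,"dy":-0.32,"dz":0,"wx":0,"wy":0,"wz":0}]' >/dev/null; python3 f.py && python3 -m inch '[{"dx":-0.905,"dy":-0.52,"dz":0,"wx":0,"wy":0,"wz":0}]' >/dev/null && python3 f.py && python3 -m inch '[{"dx":-0.78,"dy":-0.70,"dz":0,"wx":0,"wy":0,"wz":0}]' >/dev/null && python3 f.py && python3 -m inch '[{"dx":-0.61,"dy":-0.85,"dz":0,"wx":0,"wy":0,"wz":0}]' >/dev/null && python3 f.py
```

```text
t 14.47 phi -114.0 rad_mm 51.1 z 0.2355 resist 5.0 radial 4.7 Fz 1.6 gap 0.22
t 14.60 phi -126.3 rad_mm 51.5 z 0.2355 resist 4.7 radial 3.8 Fz 2.4 gap 0.22
t 14.72 phi -138.1 rad_mm 51.7 z 0.2355 resist 6.3 radial 4.1 Fz 2.9 gap 0.22
```

```bash
python3 -m inch '[{"dx":-0.31,"dy":-0.43,"dz":0,"wx":0,"wy":0,"wz":0}]' >/dev/null; python3 f.py; python3 -m inch '[{"dx":-0.31,"dy":-0.43,"dz":0,"wx":0,"wy":0,"wz":0}]' >/dev/null ; python3 f.py
```

```text
t 14.85 phi -144.4 rad_mm 51.6 z 0.2355 resist 7.7 radial 6.1 Fz 3.6 gap 0.23
t 14.97 phi -149.7 rad_mm 51.8 z 0.2355 resist 9.5 radial 5.9 Fz 3.2 gap 0.22
```

The crank has stiffened to about 4.6 N over free running, which is close to overtight. I'll ease it back a few degrees.

```bash
python3 -m inch '[{"dx":0.15,"dy":0.26,"dz":0,"wx":0,"wy":0,"wz":0}]' >/dev/null; python3 f.py; python3 -m inch '[{"dx":0.15,"dy":0.26,"dz":0,"wx":0,"wy":0,"wz":0}]' >/dev/null ; python3 f.py
```

```text
t 15.10 phi -149.6 rad_mm 51.9 z 0.2354 resist -2.6 radial 2.7 Fz 9.5 gap 0.23
t 15.22 phi -147.1 rad_mm 51.8 z 0.2354 resist -2.7 radial 1.4 Fz 9.3 gap 0.22
```

```bash
python3 -m inch '[{"dx":0.14,"dy":0.22,"dz":-0.05,"wx":0,"wy":0,"wz":0}]' >/dev/null; python3 f.py; python3 -m inch '[{"dx":0.14,"dy":0.22,"dz":-0.05,"wx":0,"wy":0,"wz":0}]' >/dev/null ; python3 f.py;  python3 -m inch '[{"dx":0.06,"dy":0.08,"dz":0,"wx":0,"wy":0,"wz":0}]' >/dev/null ; python3 f.py; python3 -m inch '[{"dx":0,"dy":0,"dz":0,"wx":0,"wy":0,"wz":0}]' >/dev/null ; python3 f.py
```

```text
t 15.35 phi -144.7 rad_mm 51.9 z 0.2355 resist -2.5 radial -0.0 Fz 3.9 gap 0.22
t 15.47 phi -141.7 rad_mm 51.9 z 0.2354 resist -3.8 radial -1.1 Fz 4.7 gap 0.22
t 15.60 phi -139.6 rad_mm 51.9 z 0.2354 resist -3.6 radial -0.2 Fz 8.4 gap 0.22
t 15.72 phi -139.4 rad_mm 51.9 z 0.2354 resist -2.9 radial -1.1 Fz 6.7 gap 0.23
```

```bash
python3 -m inch '[{"dx":-0.12,"dy":-0.16,"dz":0,"wx":0,"wy":0,"wz":0}]' >/dev/null; python3 f.py; python3 -m inch '[{"dx":-0.12,"dy":-0.16,"dz":0,"wx":0,"wy":0,"wz":0}]' >/dev/null ; python3 f.py;  python3 -m inch '[{"dx":-0.06,"dy":-0.08,"dz":0,"wx":0,"wy":0,"wz":0}]' >/dev/null ; python3 f.py; python3 -m inch '[{"dx":-0.06,"dy":-0.08,"dz":0,"wx":0,"wy":0,"wz":0}]' >/dev/null ; python3 f.py
```

```text
t 15.85 phi -139.9 rad_mm 51.8 z 0.2355 resist 3.5 radial 1.5 Fz 3.0 gap 0.23
t 15.97 phi -140.3 rad_mm 51.8 z 0.2355 resist 7.0 radial 2.3 Fz 1.9 gap 0.23
t 16.10 phi -140.6 rad_mm 51.8 z 0.2354 resist 7.0 radial 3.1 Fz 3.6 gap 0.22
t 16.23 phi -141.5 rad_mm 51.8 z 0.2355 resist 6.8 radial 2.5 Fz 2.3 gap 0.22
```

```bash
python3 -m inch '[{"dx":-0.06,"dy":-0.08,"dz":0,"wx":0,"wy":0,"wz":0}]' >/dev/null; python3 f.py; python3 -m inch '[{"dx":-0.06,"dy":-0.08,"dz":0,"wx":0,"wy":0,"wz":0}]' >/dev/null ; python3 f.py;  python3 -m inch '[{"dx":0,"dy":0,"dz":0,"wx":0,"wy":0,"wz":0}]' >/dev/null ; python3 f.py
```

```text
t 16.35 phi -142.5 rad_mm 51.8 z 0.2355 resist 6.6 radial 2.5 Fz 3.4 gap 0.22
t 16.48 phi -143.5 rad_mm 51.9 z 0.2355 resist 7.5 radial 2.9 Fz 3.9 gap 0.22
t 16.60 phi -143.7 rad_mm 51.9 z 0.2355 resist 7.1 radial 2.9 Fz 2.6 gap 0.22
```

It's at about +2.4 N, which is firm. I'll relax the push, then open and lift off.

```bash
python3 -m inch '[{"dx":0.13,"dy":0.17,"dz":0.03,"wx":0,"wy":0,"wz":0},{"dx":0,"dy":0,"dz":0,"wx":0,"wy":0,"wz":0}]' >/dev/null; python3 f.py; python3 -m inch '[{"dx":0,"dy":0,"dz":0,"wx":0,"wy":0,"wz":0},{"dx":0,"dy":0,"dz":0,"wx":0,"wy":0,"wz":0},{"dx":0,"dy":0,"dz":0,"wx":0,"wy":0,"wz":0},{"dx":0,"dy":0,"dz":0,"wx":0,"wy":0,"wz":0}]' 0.7 >/dev/null; python3 f.py; python3 -m inch '[{"dx":0,"dy":0,"dz":-2,"wx":0,"wy":0,"wz":0},{"dx":0,"dy":0,"dz":-4,"wx":0,"wy":0,"wz":0},{"dx":0,"dy":0,"dz":-4,"wx":0,"wy":0,"wz":0},{"dx":-3,"dy":0,"dz":0,"wx":0,"wy":0,"wz":0},{"dx":-3,"dy":0,"dz":0,"wx":0,"wy":0,"wz":0},{"dx":0,"dy":0,"dz":0,"wx":0,"wy":0,"wz":0}]' >/dev/null; python3 f.py; python3 -c "
from h import *
snap('wrist','w2.png',None,1.4)
print(proj('wrist',[pw([-.003,0,0])+[0,0,.155],pw([-.003+.05*np.cos(np.radians(-143)),.05*np.sin(np.radians(-143)),.203])])*1.4)"
```

```text
t 16.85 phi -143.2 rad_mm 51.9 z 0.2354 resist 2.1 radial 2.3 Fz 8.0 gap 0.22
t 17.35 phi -145.1 rad_mm 52.3 z 0.2336 resist 0.2 radial -0.2 Fz -0.2 gap 0.70
t 18.10 phi -164.2 rad_mm 108.7 z 0.3339 resist 1.5 radial -1.0 Fz -0.5 gap 0.70
[[320.76433156  77.55172027]
 [386.49871692 172.9893372 ]]
```

View pics/w2.png

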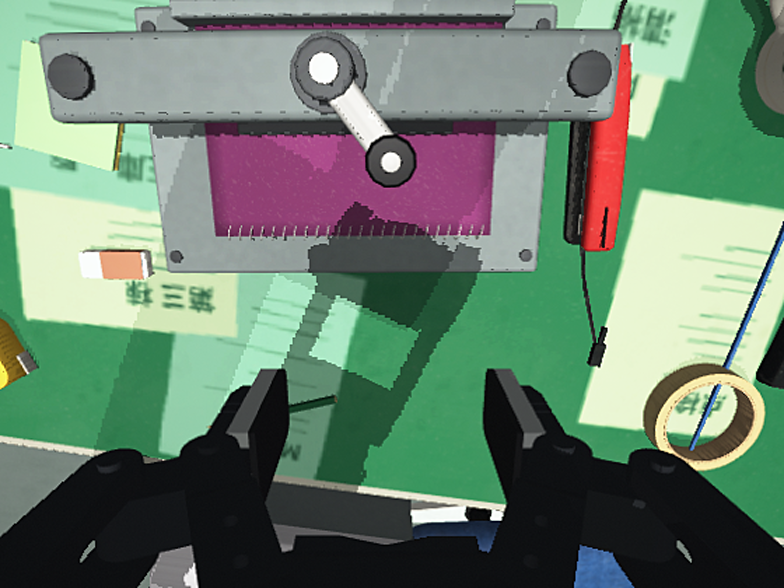

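The crank is free with its grip at (391,161), right-front of the hub at (323,68). The notebook is still square against the fence, and the neighbouring items are undisturbed.

```bash
python3 -c "
from station import workorder
print(workorder.sign_off())"
```

```text
the job is handed in; nothing more can be done
None
```

The notebook was pushed flush against the fence and the foot left bearing firmly, about 2.4 N over free running on the crank after briefly reaching about 4.6 N and being eased back; the crank was released, the other items look undisturbed, and the job was handed in at about 18 s, with no verdict shown.

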